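# Fit the core hub to the label rewinder and clamp it

## Robot

A 7-joint arm with a two-finger parallel gripper is mounted at the origin on the work surface. World frame = base frame: x ahead of the robot, y to its left, z up, the work surface at z = 0. Lengths are in mm, angles in rad, forces in N, time in s.
With the tool pointing down it reaches from about 400 to 850 mm from the base axis. Payload 4.4 kg.
Tool frame: the origin (TCP) lies midway between the tips of the shut fingers; the grasp point (between the pads) lies 19 mm behind it (arm.grip_point_offset is the distance from the TCP to the grasp point, in mm); z points along the fingers, y is the line along which they close (so a half turn about z gives the same grasp; the last joint's range is limited). The gripper opens to 94 mm and grips with 3 to 60 N. Pads are 16 mm wide; open, the fingers measure 119 mm over their backs; the gripper's body (75 mm by 177 mm) begins 78 mm behind the grasp point.
Start: joints at [-1.31, 0.628, 0.038, 1.517, -0.027, 0.996, -0.02], TCP at [208.635, 615.621, 205.478] pointing down, gripper open.
Joint ranges: [-3.06, 3.06], [-0.37, 2.12], [-1.25, 1.32], [0.18, 2.47], [-1.1, 4.24], [0.23, 1.98], [-2.94, 2.94]. Speed limits (rad/s): [2.57, 2.57, 3.14, 3.14, 3.14, 3.14, 3.14].

## Interface

Orientations are given as a rotation vector (axis times angle).
In Python, from station import arm gives the robot as it stands.
- The arm moves only by the tool servo_tool, never from a script. Its argument "motion" is a list of rows, each a list of 3 entries, a list of its own where there are three numbers: the shift along the world's x, y, z in m, then the turn, a rotation vector about the world's x, y, z in degrees, then the finger opening in m, from 0 to 0.094. In form: [[[tx, ty, tz], [ax, ay, az], gripper], ...]. A call has 1 to 8 rows; each row shifts and turns the commanded pose from where the row before left it; what a row does not reach is not made up. A row lasts 1/8 s, in which the tool goes at most 62.5 mm and 10.7 degrees, less where a joint would pass 70% of its speed; a pose out of reach is approached as far as the arm can. A call with a gripper value outside its range is refused whole. The fingers move at their own pace and stop on an object; the grip force is fixed at half the most. Time passes only in rows, so rows that do not move let the fingers close. It gives the time, the measured TCP pose, the force, the opening and the grip force at its end, in the units of the state.
- arm.get_state(): the state, without advancing time (a new reading comes with each control period).
- arm.capture(name): name is "scene" or "top"; returns a dict with "image" (480x640x3 uint8, red, green, blue), "camera_matrix" (3x3 intrinsics, pixels), "world_to_cam" (4x4, takes a point from world to camera coordinates). Camera axes: x right, y up, looking along -z (the intrinsics and any distortion apply to the point x, -y, -z); pixel columns grow to the right and rows downward; lengths in mm; the calibration is good to about 2 mm. A picture is of the moment at which its call begins. There is no depth.
- arm.sign_off(): hands the job in; it is judged then, once.
The state is a dict: "time_s": time; "joints": joint angles; "joint_vel": joint speeds; "joint_torque": joint torques, N m; "position": TCP position; "orientation": TCP orientation; "ft_force": force on the tool from outside, world axes, zero at the start; "moment": the same for the moment, N m; "finger_gap": finger opening in mm; "gripper_force": force on a finger pad.
Only numpy, scipy, OpenCV 4.12 (cv2) and the standard library are available. Lean on these libraries where they do the work, as an engineer would, in place of code of your own. Each camera call takes 0.05 s, during which the arm holds its last target. There are 200 camera calls.

## Task

Fit the wider of the two core hubs to the label rewinder: set it over the upright spindle with its straight-cut side matching the spindle's flat and lower it gently until its flange sits fully home on the platter. Then take the clamp screw out of the stand, lower it down the hub's deep well, start it in the spindle's thread without forcing it, and screw it in clockwise until its collar is flush on top of the hub. Let go, and leave everything else on the bench where it is.

Things in the scene. Friction and masses are not known exactly. Their poses are not given: they have to be found in the camera images.
- rewinder: Label rewinder, fixed, drive locked: grey case 220 x 220 mm with a round aluminium platter (176 mm across, top 65 mm above the bench) and at its centre an upright hollow steel spindle. Origin on the spindle's axis at bench height, z up; the spindle's flat faces +x. A web guide roller 16 mm thick stands 104 mm high at x -94, y +94 mm.
- spindle_foot (a point): Point on the spindle's axis at the platter's top. Axes as rewinder: x points out of the flat, z up. The spindle is 34 mm thick and 40 mm high, its flat 13.4 mm from the axis, top edge bevelled 2 mm.
- spindle_top (a point): Centre of the spindle's top end, bored 22 mm wide. Inside, from about 3 mm down, a coarse right-hand three-start round thread, 16 mm free between its ridges: 22.5 mm a turn, so clockwise from above goes down 3.6 mm a radian; an entry comes every third of a turn. The threads' ends are blunt: if they meet and bind, turn back a little until the screw drops.
- hub_mid (a point): The wider core hub: aluminium body 49 mm thick, 105 mm high, on a flange 110 mm across and 8 mm thick; 0.42 kg. Point on its axis half-way up, z up. x points to the side where the flange is cut straight (44 mm from the axis); the flat in its bore is on that same side. The other core hub is narrower (39 mm) and lower (85 mm).
- hub_top (a point): Centre of the wider hub's top rim, 105 mm above its underside. From here a plain well 23 mm wide and 63 mm deep leads down to the D-shaped socket under it (36.4 mm wide, flat 14.5 mm from the axis, 42 mm deep). With the hub home its underside is on the platter and the spindle's top ends 65 mm below this rim.
- screw_seat (a point): Clamp screw, steel, 126 mm long, 0.26 kg, hanging upright by its collar in one hole of the stand. Point on its axis at the underside of the collar (40 mm across, 10 mm thick), the face that comes to rest on the hub's top. z points up to the grip bar. Below it the shank is 19 mm thick.
- screw_grip (a point): Centre of the screw's grip bar, 26 mm above the collar's underside: a flat upright bar 56 mm long (this point's x), 14 mm thick (y), 32 mm high. Grip it from above across its thickness and turn it there.
- screw_tip (a point): Lower end of the screw, 84.5 mm below the collar's underside: a plain nose 12 mm thick, above it the thread, 19.6 mm over all. In the seated hub it lands on the spindle's thread with the collar about 5 to 11 mm above the hub, depending on how it is turned; clockwise it then follows the thread down, a quarter to half a turn, until the collar stops on the hub.
- stand_top (a point): Steel stand, fixed, 90 x 159 mm, 100 mm high. Centre of its top plate; holes 26 mm wide lie 37.5 mm to either side along y. One holds the clamp screw, the other a T-handled hex key.
- small_hub_mid (a point): The narrower core hub, 39 mm thick, 85 mm high, on a flange 84 mm across; point on its axis half-way up. To be left where it is.
- t_key: T-handled hex key in the stand's other hole: thin shaft, round black cross handle 84 mm long (its x axis) and 18 mm thick, its top 138 mm above the bench. Origin at the lower end of its shaft, 10 mm above the bench. To be left where it is.
- reel: Reel of blank label paper standing on end, 124 mm across, 76 mm high. Origin at its underside. To be left where it is.
- loupe: Folding loupe, black, 44 x 40 x 50 mm. Origin at its underside. To be left where it is.
Mind the look-alikes: they are no part of the job. What is shaped like the part that bears screw_seat but red or turquoise is not meant.

How it is judged:
By the outcome, as a careful person would: the job done as asked, in the order asked, and still so for the second after the job is handed in, with the robot touching nothing.
It also fails if it takes over 72 s, if anything falls off the work surface, if the arm or the gripper's body presses on something with over 40 N, if the wrist force passes 120 N, or if a joint passes its speed limit or range.

## Working session

There is one attempt and no reset: what is moved stays moved. The work goes in short steps, Python scripts to look and compute and a tool call to move; the robot and the scene stay as the last step left them, time stands still between calls to the robot, and variables do not carry over. Pictures are saved under pics/ and viewed, at most 10 in all, crops included, and the job is handed in when it is done.

Besides the shell and the picture viewer there is one more tool, called after "Call:" as name([rows], argument=value, ...), one row to a line, values as JSON. servo_tool: Moves the arm, as the interface text tells. Its arguments: {"type":"object","properties":{"motion":{"type":"array"}},"required":["motion"]}

```bash
mkdir -p pics; cat > h.py <<'E'
import numpy as np, cv2, json
from station import arm
def snap(n,f):
    c=arm.capture(n); im=cv2.cvtColor(np.asarray(c["image"]),cv2.COLOR_RGB2BGR); cv2.imwrite(f"pics/{f}.png",im)
    np.savez(f"pics/{f}.npz",K=c["camera_matrix"],T=c["world_to_cam"],**({'d':c['distortion']} if 'distortion' in c else {})); return im
def cal(f):
    z=np.load(f"pics/{f}.npz"); return z["K"],z["T"]
def proj(f,p):
    K,T=cal(f); q=T[:3,:3]@np.array(p,float)+T[:3,3]; q=q*[1,-1,-1]; u=K@q; return u[:2]/u[2]
def atz(f,uv,z):
    K,T=cal(f); d=np.linalg.inv(K)@[uv[0],uv[1],1]; d=T[:3,:3].T@(d*[1,-1,-1]); o=-T[:3,:3].T@T[:3,3]
    return (o+d*(z-o[2])/d[2]).round(1)
E
python3 - <<'E'
from h import *
a=snap("scene","s0");b=snap("top","t0")
for f in("s0","t0"):
    K,T=cal(f);print(K.round(1).tolist(),(-T[:3,:3].T@T[:3,3]).round(0),T[:3,:3].round(2).tolist())
c=arm.capture("top");print(c.keys());print(arm.get_state())
E
```

```text
[[526.9, 0.0, 312.5], [0.0, 526.9, 231.3], [0.0, 0.0, 1.0]] [1009.  426. 1021.] [[-0.61, 0.79, 0.01], [-0.62, -0.48, 0.62], [0.49, 0.37, 0.78]]
[[477.4, 0.0, 314.1], [0.0, 477.4, 240.5], [0.0, 0.0, 1.0]] [ 245.  -33. 1179.] [[0.02, -1.0, -0.0], [0.98, 0.01, 0.2], [-0.2, -0.01, 0.98]]
dict_keys(['image', 'camera_matrix', 'world_to_cam'])
{'time_s': 0.15, 'joints': array([-1.30980329,  0.62910002,  0.03843719,  1.51807225, -0.02697412,
        0.99631329, -0.01996949]), 'joint_vel': array([-0.00060903, -0.00313553, -0.00029079, -0.00373799, -0.0014853 ,
        0.00227893, -0.00252818]), 'joint_torque': array([ 9.23508269e-04, -5.50085986e+01,  1.14470679e+00, -1.86815929e+01,
       -5.21945546e-02,  2.10113201e-02,  8.08909863e-05]), 'position': array([208.47092105, 615.16038954, 204.80810492]), 'orientation': array([-5.10925084e-01, -3.09955816e+00,  2.13594120e-03]), 'ft_force': array([-0.19646824,  0.94792986, -0.4084546 ]), 'moment': array([-0.01907407, -0.00275361, -0.04758258]), 'gripper_force': 0.0, 'finger_gap': 94.10153840633419}
```

View pics/t0.png

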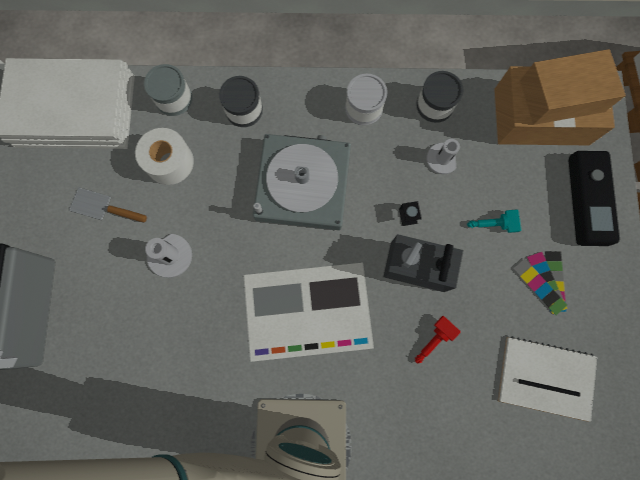

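View pics/s0.png

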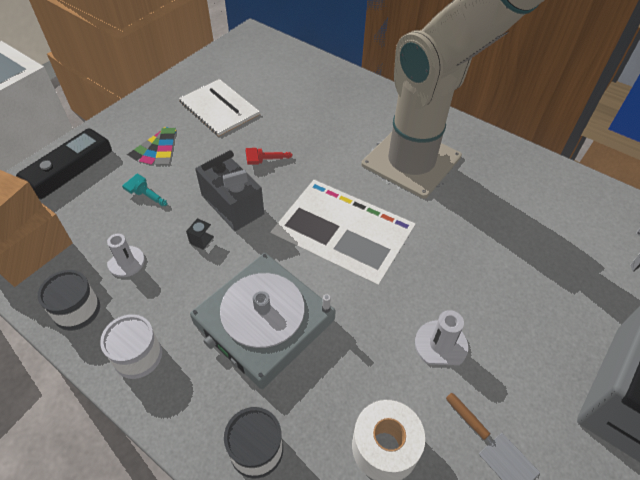

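Top view: there are two hubs, A with flange at (170,255) and B with flange at (442,157). The rewinder is at (302,177), with its roller at (258,209). The stand is at (423,262), with the steel screw at (412,253) and the T-key at (446,262). The red (437,340) and turquoise (500,221) screws are decoys. A looks wider, so I'll check it in an enlarged crop.

```bash
python3 - <<'E'
from h import *
t=cv2.imread("pics/t0.png");s=cv2.imread("pics/s0.png")
def cr(im,x,y,w=66,h=50):
    return cv2.resize(im[y-h//2:y+h//2,x-w//2:x+w//2],(400,300),interpolation=cv2.INTER_CUBIC)
a=np.vstack([np.hstack([cr(t,168,254),cr(s,444,336,80,60)]),np.hstack([cr(t,424,262,92,69),cr(s,230,185,92,69)])])
cv2.imwrite("pics/m1.png",a)
print("A flange",atz("t0",(170,255),8),"B",atz("t0",(442,157),8))
for n,uvs in dict(A=((146,256),(192,256)),B=((428,158),(458,158))).items():
    p=[atz("t0",u,8) for u in uvs];print(n,np.linalg.norm(p[0]-p[1]))
print("spindle top",atz("t0",(302,173),105),atz("s0",(262,295),105))
E
```

```text
A flange [442.3 334.8   8. ] B [ 709.9 -351.7    8. ]
A 114.71115900382141
B 77.60779600014423
spindle top [626.9   6.8 105. ] [624.7   8.8 105. ]
```

View pics/m1.png

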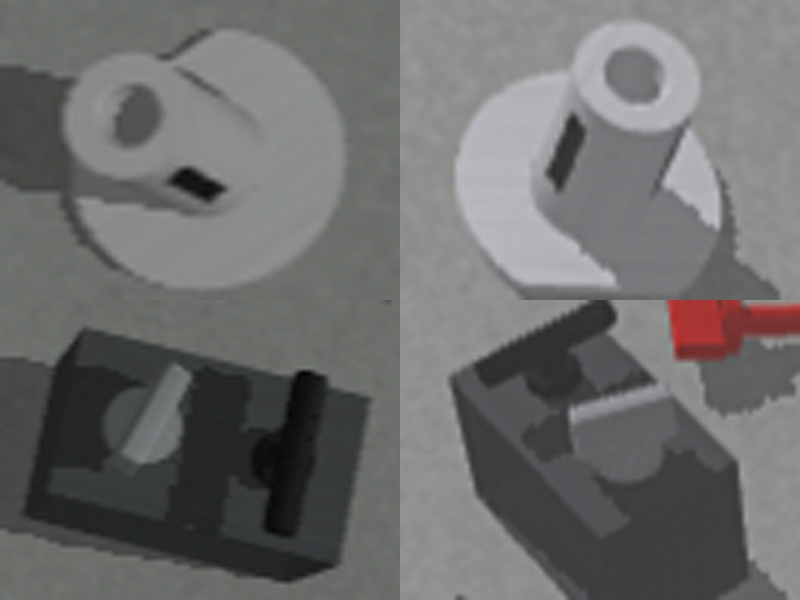

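```bash
cat >> h.py <<'E'
def rect(f,cx,cy,z,s,w=400,h=300):
    # col right=-y, row down=-x ; s px/mm
    src=np.float32([proj(f,(cx+dx,cy+dy,z)) for dx,dy in((50,50),(50,-50),(-50,-50),(-50,50))])
    dst=np.float32([(w/2-dy*s,h/2-dx*s) for dx,dy in((50,50),(50,-50),(-50,-50),(-50,50))])
    return cv2.warpPerspective(cv2.imread(f"pics/{f}.png"),cv2.getPerspectiveTransform(src,dst),(w,h),flags=cv2.INTER_CUBIC)
E
python3 - <<'E'
from h import *
a=np.vstack([np.hstack([rect("t0",442,335,8,2.3),rect("s0",442,335,8,2.3)]),np.hstack([rect("t0",627,8,65,1.2),rect("s0",627,8,65,1.2)])])
for x in(200,600):
  for y in(150,450): cv2.circle(a,(x,y),2,(0,0,255),-1)
cv2.imwrite("pics/m2.png",a)
E
```

```text
(no output)
```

View pics/m2.png

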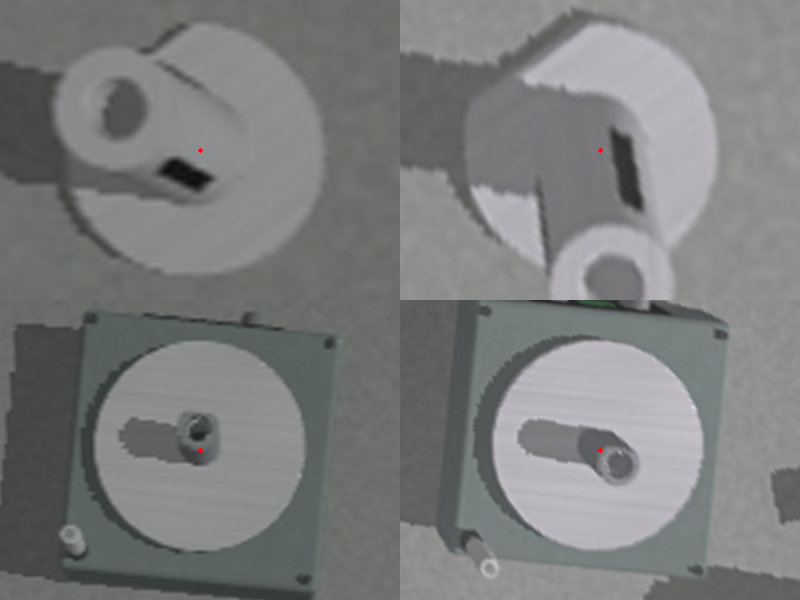

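Hub A is the wide one (flange about 112 mm; B about 78 mm). Its straight cut faces up-left in the rectified view (edge (470,100)-(580,20) in tile 2). The rewinder is yawed about −6°, with its roller at (70,540). The steel screw in the stand is the one meant. Next I'll fit outlines numerically.

```bash
cat >> h.py <<'E'
from scipy.optimize import differential_evolution as DE
def contour(kind,*a,n=240):
    if kind=="rect":
        L,W=a; P=[]
        for i in np.linspace(-1,1,n//4): P+=[(L/2,i*W/2,1,0),(-L/2,i*W/2,-1,0),(i*L/2,W/2,0,1),(i*L/2,-W/2,0,-1)]
        return np.array(P)
    r,cut=a; th=np.linspace(0,2*np.pi,n,endpoint=False); c,s=np.cos(th),np.sin(th); P=[]
    for ci,si in zip(c,s):
        if ci*r>cut: P.append((cut,cut*si/ci,1,0))
        else: P.append((r*ci,r*si,ci,si))
    return np.array(P)
def fit(fs,P,z,x0,rng,signed=0):
    G={}
    for f in fs:
        G[f]=cv2.GaussianBlur(cv2.imread(f"pics/{f}.png",0).astype(np.float32),(0,0),.7)
    def samp(f,X):
        K,T=cal_c(f); q=(np.c_[X,np.full(len(X),z)]@T[:3,:3].T+T[:3,3])*[1,-1,-1]; u=q@K.T; u=(u[:,:2]/u[:,2:]).astype(np.float32)
        return cv2.remap(G[f],u[None,:,0],u[None,:,1],cv2.INTER_LINEAR)[0]
    C={f:cal(f) for f in fs}
    cal_c=lambda f:C[f]
    def cost(p):
        c,s=np.cos(np.radians(p[2])),np.sin(np.radians(p[2])); R=np.array([[c,s],[-s,c]])
        X=P[:,:2]@R+p[:2]; N=P[:,2:]@R; t=0
        for f in fs:
            d=samp(f,X-1.8*N)-samp(f,X+1.8*N); t-=np.mean(np.clip(d*signed if signed else abs(d),-25,25))
        return t
    r=DE(cost,[(a-b,a+b) for a,b in zip(x0,rng)],seed=1,popsize=20,maxiter=80); return r.x.round(1),round(r.fun,1)
E
python3 - <<'E'
from h import *
for fs in(["t0"],["s0"],["t0","s0"]):
    print(fs,"flange",fit(fs,contour("d",55,44),8,(442,336,33),(8,8,40)),
     "platter",fit(fs,contour("d",88,200),65,(631,9,0),(8,8,1)),
     "case",fit(fs,contour("rect",220,220),57,(631,9,-6),(12,12,8)),
     "stand",fit(fs,contour("rect",90,159),100,(440,-230,-14),(30,30,12)))
for z in(100,110,142): print(z,atz("t0",(412,253),z))
E
```

```text
['t0'] flange (array([442.1, 336.6,  40.2]), np.float64(-17.3)) platter (array([6.305e+02, 8.600e+00, 4.000e-01]), np.float64(-25.0)) case (array([629.9,   4.3,  -6. ]), np.float64(-11.0)) stand (array([ 429. , -255. ,  -12.7]), np.float64(-10.9))
['s0'] flange (array([443.1, 339.3,  30. ]), np.float64(-19.0)) platter (array([6.313e+02, 1.090e+01, 6.000e-01]), np.float64(-25.0)) case (array([632.3,   8. ,  -6.1]), np.float64(-12.3)) stand (array([ 470. , -217.5,  -14.9]), np.float64(-12.3))
['t0', 's0'] flange (array([442.7, 338.6,  32.4]), np.float64(-34.7)) platter (array([630.8,   9.5,   0.7]), np.float64(-49.9)) case (array([630.8,   6.6,  -5.7]), np.float64(-21.2)) stand (array([ 429.1, -254. ,  -13.2]), np.float64(-20.3))
100 [ 439.4 -249.   100. ]
110 [ 437.5 -247.   110. ]
142 [ 431.8 -240.6  142. ]
```

Call:
servo_tool([
  [[0.0293, -0.0346, 0], [0, 0, -4.3], 0.094],
  [[0.0293, -0.0346, 0], [0, 0, -4.3], 0.094],
  [[0.0293, -0.0346, 0], [0, 0, -4.3], 0.094],
  [[0.0293, -0.0346, 0], [0, 0, -4.3], 0.094],
  [[0.0293, -0.0346, 0], [0, 0, -4.3], 0.094],
  [[0.0293, -0.0346, 0], [0, 0, -4.3], 0.094],
  [[0.0293, -0.0346, 0], [0, 0, -4.3], 0.094],
  [[0.0293, -0.0346, 0], [0, 0, -4.3], 0.094],
])

```text
time_s: 1.15
position: [443.7, 337.6, 205.4]
orientation: [-1.408, -2.808, 0.0]
ft_force: [0.4, 0.2, -0.1]
finger_gap: 93.8
gripper_force: 0.0
```

Call:
servo_tool([
  [[-0.0005, 0.0005, -0.035], [0, 0, 0], 0.094],
  [[0, 0, -0.035], [0, 0, 0], 0.094],
  [[0, 0, -0.035], [0, 0, 0], 0.094],
  [[0, 0, -0.034], [0, 0, 0], 0.094],
  [[0, 0, 0], [0, 0, 0], 0.04],
  [[0, 0, 0], [0, 0, 0], 0.04],
  [[0, 0, 0], [0, 0, 0], 0.04],
  [[0, 0, 0], [0, 0, 0], 0.04],
])

```text
time_s: 2.15
position: [443.2, 339.8, 67.6]
orientation: [1.404, 2.809, 0.003]
ft_force: [-0.2, -0.8, 0.0]
finger_gap: 57.3
gripper_force: 0.0
```

Call:
servo_tool([
  [[0, 0, 0], [0, 0, 0], 0.03],
  [[0, 0, 0], [0, 0, 0], 0.03],
  [[0, 0, 0], [0, 0, 0], 0.03],
  [[0, 0, 0.015], [0, 0, 0], 0.03],
  [[0, 0, 0.03], [0, 0, 0], 0.03],
  [[0, 0, 0.03], [0, 0, 0], 0.03],
  [[0, 0, 0.03], [0, 0, 0], 0.03],
  [[0, 0, 0.03], [0, 0, 0], 0.03],
])

```text
time_s: 3.15
position: [442.3, 339.2, 202.8]
orientation: [1.405, 2.81, 0.0]
ft_force: [-0.5, 0.4, -4.1]
finger_gap: 49.1
gripper_force: 30.0
```

Call:
servo_tool([
  [[0.0236, -0.0412, 0], [0, 0, -4.7], 0.03],
  [[0.0236, -0.0412, 0], [0, 0, -4.7], 0.03],
  [[0.0236, -0.0412, 0], [0, 0, -4.7], 0.03],
  [[0.0236, -0.0412, 0], [0, 0, -4.7], 0.03],
  [[0.0236, -0.0412, 0], [0, 0, -4.7], 0.03],
  [[0.0236, -0.0412, 0], [0, 0, -4.7], 0.03],
  [[0.0236, -0.0412, 0], [0, 0, -4.7], 0.03],
  [[0, 0, 0], [0, 0, -4.7], 0.03],
])

```text
time_s: 4.15
position: [609.3, 44.6, 202.1]
orientation: [2.244, 2.193, -0.002]
ft_force: [-0.7, 0.3, -3.9]
finger_gap: 48.8
gripper_force: 30.0
```

Call:
servo_tool([
  [[0.023, -0.041, 0], [0, 0, 0], 0.03],
  [[0, 0, 0], [0, 0, 0], 0.03],
  [[0, 0, 0], [0, 0, 0], 0.03],
])

```text
time_s: 4.53
position: [630.2, 10.2, 201.4]
orientation: [-2.235, -2.206, 0.0]
ft_force: [0.3, 0.6, -4.7]
finger_gap: 48.8
gripper_force: 30.0
```

```bash
python3 - <<'E'
from h import *
snap("scene","s1");snap("top","t1");st=arm.get_state();p=st["position"];print(p,st["orientation"],st["joints"].round(2))
z=p[2]-67.5+8
print(z)
for fs in(["t1"],["s1"],["t1","s1"]):
    print(fs,fit(fs,contour("d",55,44),z,(p[0],p[1],-6),(8,8,15)))
a=np.vstack([np.hstack([rect("t1",p[0],p[1],z,2.3),rect("s1",p[0],p[1],z,2.3)]),np.hstack([rect("t0",445,-230,142,1.8),rect("t0",445,-230,100,1.8)])])
cv2.imwrite("pics/m3.png",a)
E
```

```text
[630.14613393  11.40172745 201.3816406 ] [-2.23276572e+00 -2.20796638e+00 -3.77872841e-04] [-0.29  0.63  0.39  1.59 -0.27  0.98  0.17]
141.88164060309478
['t1'] (array([626.6,   7.3,  -8.2]), np.float64(-12.0))
['s1'] (array([628.7,  12.3,  -2.6]), np.float64(-17.4))
['t1', 's1'] (array([628.1,  11.5,  -1.4]), np.float64(-27.1))
```

View pics/m3.png

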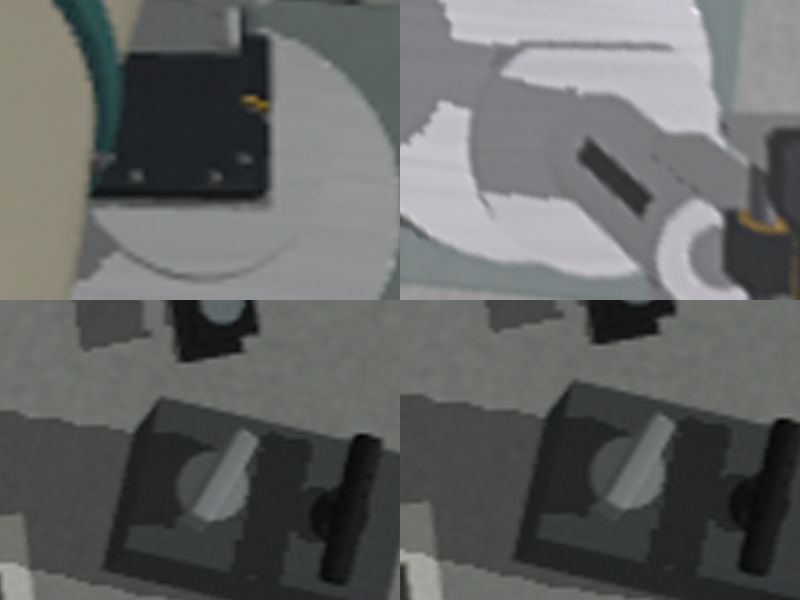

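```bash
python3 - <<'E'
from h import *
p=arm.get_state()["position"]
def line(f,cx,cy,z,ang,s=5,W=500,H=500,dark=True,span=22):
    # rotate so that chord is horizontal on top: sample in hub frame
    img=cv2.GaussianBlur(cv2.imread(f"pics/{f}.png",0).astype(np.float32),(0,0),.6)
    a=np.radians(ang);c,sn=np.cos(a),np.sin(a);pts=[]
    for v in np.arange(-span,span+1,1.):
        u=np.arange(34,54,.25); X=cx+c*u-sn*v; Y=cy+sn*u+c*v
        uv=np.array([proj(f,(x,y,z)) for x,y in zip(X,Y)],np.float32)
        g=cv2.remap(img,uv[None,:,0],uv[None,:,1],1)[0]; d=g[:-8]-g[8:]; i=d.argmax()
        if d[i]>12: pts.append((v,u[i]+1.0,d[i]))
    pts=np.array(pts)
    if len(pts)<8: return None
    for _ in range(4):
        k=np.polyfit(pts[:,0],pts[:,1],1); r=abs(pts[:,1]-np.polyval(k,pts[:,0])); pts=pts[r<max(1.0,1.5*np.median(r))]
    return "ang",round(ang-np.degrees(np.arctan(k[0])),2),"dist",round(k[1],1),len(pts),pts[[0,-1],0]
for z in(140,142): print("s1",z,line("s1",p[0],p[1],z,-2))
print("s0",line("s0",443,338.5,8,31)); print("t0",line("t0",443,338,8,33))
# spindle flat top edge: fit spindle outline z=105 (r17, flat 13.4, bevel 2 -> r15,11.4)
print("spindle",[fit([f],contour("d",15,11.4,n=120),105,(630.8,9.5,-6),(4,4,12)) for f in("s0","t0")], fit(["s0","t0"],contour("d",15,11.4,n=120),105,(630.8,9.5,-6),(4,4,12)))
E
```

```text
s1 140 ('ang', np.float64(-1.03), 'dist', np.float64(42.8), 45, array([-22.,  22.]))
s1 142 ('ang', np.float64(-0.99), 'dist', np.float64(43.5), 45, array([-22.,  22.]))
s0 ('ang', np.float64(37.04), 'dist', np.float64(43.8), 29, array([-22.,   7.]))
t0 ('ang', np.float64(31.66), 'dist', np.float64(44.9), 18, array([-22.,  -4.]))
spindle [(array([ 6.285e+02,  1.280e+01, -1.000e-01]), np.float64(-22.7)), (array([633.2,  11.9,  -2.7]), np.float64(-17.4))] (array([633.6,  11.2,  -9. ]), np.float64(-38.6))
```

Call:
servo_tool([
  [[0.0015, -0.0015, 0], [0, 0, -5], 0.03],
  [[0, 0, -0.015], [0, 0, 0], 0.03],
  [[0, 0, -0.01], [0, 0, 0], 0.03],
  [[0, 0, -0.002], [0, 0, 0], 0.03],
  [[0, 0, -0.002], [0, 0, 0], 0.03],
  [[0, 0, -0.002], [0, 0, 0], 0.03],
])

```text
time_s: 5.38
position: [632.5, 8.3, 170.7]
orientation: [2.329, 2.108, 0.001]
ft_force: [0.7, 0.1, -4.6]
finger_gap: 48.8
gripper_force: 30.0
```

```bash
python3 - <<'E'
from h import *
st=arm.get_state();p=st["position"];print(p,st["orientation"],st["ft_force"],st["moment"].round(2))
snap("scene","s2")
for n,k in (("flange",contour("d",55,44)),): 
    print(fit(["s2"],k,p[2]-67.5+8,(p[0],p[1],-6),(5,5,6)))
E
```

```text
[632.51999219   8.34683663 170.65531376] [2.32917996e+00 2.10756241e+00 8.33470017e-04] [ 0.65484973  0.10402073 -4.64186855] [-0.09  0.09 -0.04]
(array([631.5,   7.8,  -7. ]), np.float64(-11.7))
```

Call:
servo_tool([
  [[-0.0007, 0.0013, 0], [0, 0, 0], 0.03],
  [[0, 0, -0.001], [0, 0, 0], 0.03],
  [[0, 0, -0.0015], [0, 0, 0], 0.03],
  [[0, 0, -0.0015], [0, 0, 0], 0.03],
])

```text
time_s: 5.92
position: [631.5, 9.7, 166.4]
orientation: [2.33, 2.108, 0.0]
ft_force: [0.1, -0.2, -4.5]
finger_gap: 48.8
gripper_force: 30.0
```

Call:
servo_tool([
  [[0, 0, -0.002], [0, 0, 0], 0.03],
  [[0, 0, -0.002], [0, 0, 0], 0.03],
  [[0, 0, -0.002], [0, 0, 0], 0.03],
  [[0, 0, -0.002], [0, 0, 0], 0.03],
])

```text
time_s: 6.42
position: [631.5, 9.7, 158.3]
orientation: [-2.33, -2.108, 0.0]
ft_force: [-0.9, 0.1, -4.7]
finger_gap: 48.8
gripper_force: 30.0
```

Fits freely. Continuing down to just above home.

Call:
servo_tool([
  [[0, 0, -0.003], [0, 0, 0], 0.03],
  [[0, 0, -0.003], [0, 0, 0], 0.03],
  [[0, 0, -0.003], [0, 0, 0], 0.03],
  [[0, 0, -0.003], [0, 0, 0], 0.03],
  [[0, 0, -0.003], [0, 0, 0], 0.03],
  [[0, 0, -0.003], [0, 0, 0], 0.03],
  [[0, 0, -0.002], [0, 0, 0], 0.03],
])

```text
time_s: 7.3
position: [631.5, 9.7, 138.3]
orientation: [-2.33, -2.108, 0.0]
ft_force: [-0.5, 0.0, -5.9]
finger_gap: 49.1
gripper_force: 30.0
```

Call:
servo_tool([
  [[0, 0, -0.0015], [0, 0, 0], 0.03],
  [[0, 0, -0.0015], [0, 0, 0], 0.03],
  [[0, 0, -0.001], [0, 0, 0], 0.03],
  [[0, 0, 0], [0, 0, 0], 0.03],
])

```text
time_s: 7.8
position: [631.5, 9.8, 134.4]
orientation: [-2.329, -2.108, 0.0]
ft_force: [0.0, -0.1, -5.1]
finger_gap: 48.9
gripper_force: 30.0
```

Call:
servo_tool([
  [[0, 0, -0.001], [0, 0, 0], 0.03],
  [[0, 0, -0.001], [0, 0, 0], 0.03],
  [[0, 0, 0], [0, 0, 0], 0.03],
])

```text
time_s: 8.18
position: [631.5, 9.8, 132.4]
orientation: [-2.329, -2.108, 0.0]
ft_force: [-0.3, 0.3, -5.1]
finger_gap: 49.2
gripper_force: 30.0
```

Call:
servo_tool([
  [[0, 0, -0.001], [0, 0, 0], 0.03],
  [[0, 0, -0.001], [0, 0, 0], 0.03],
  [[0, 0, 0], [0, 0, 0], 0.03],
])

```text
time_s: 8.55
position: [631.6, 9.8, 132.2]
orientation: [-2.329, -2.108, -0.001]
ft_force: [-2.2, 1.3, 8.3]
finger_gap: 48.8
gripper_force: 30.0
```

Call:
servo_tool([
  [[0, 0, 0.001], [0, 0, 0], 0.03],
  [[0, 0, 0], [0, 0, 0], 0.08],
  [[0, 0, 0], [0, 0, 0], 0.08],
  [[0, 0, 0], [0, 0, 0], 0.08],
  [[0, 0, 0.01], [0, 0, 0], 0.08],
  [[0, 0, 0.03], [0, 0, 0], 0.08],
  [[0, 0, 0.03], [0, 0, 0], 0.08],
  [[0, 0, 0.03], [0, 0, 0], 0.08],
])

```text
time_s: 9.55
position: [631.7, 9.7, 233.2]
orientation: [2.329, 2.107, 0.001]
ft_force: [0.8, -0.2, 0.6]
finger_gap: 80.2
gripper_force: 0.0
```

```bash
python3 - <<'E'
from h import *
print(arm.get_state()["position"])
# fit hub top rim later; screw: rect bar z=142, collar circle z=110, stand rect
for fs in(["t0"],["s0"],["t0","s0"]):
    print(fs,"stand",fit(fs,contour("rect",90,159),100,(440,-245,-14),(15,30,8)),
      "bar",fit(fs,contour("rect",56,14),142,(438,-210,-30),(25,30,20)), "bar2",fit(fs,contour("rect",56,14),142,(438,-210,-30),(25,30,20),signed=1),
      "collar",fit(fs,contour("d",20,99),110,(438,-210,0),(25,30,1),signed=1))
print(atz("t0",(412,253),120),atz("s0",(238,182),130))
E
```

```text
[631.72202805   9.65057793 233.18848117]
['t0'] stand (array([ 425. , -275. ,  -13.5]), np.float64(-14.3)) bar (array([ 440.9, -234.4,  -30.4]), np.float64(-16.7)) bar2 (array([ 433. , -240. ,  -43.1]), np.float64(-13.0)) collar (array([ 4.297e+02, -2.400e+02, -1.000e-01]), np.float64(-15.3))
['s0'] stand (array([ 425. , -273.8,  -13.2]), np.float64(-14.4)) bar (array([ 431.3, -240. ,  -34.5]), np.float64(-18.2)) bar2 (array([ 417.7, -232.7,  -34.5]), np.float64(-14.3)) collar (array([ 4.372e+02, -2.353e+02,  1.000e-01]), np.float64(-7.8))
['t0', 's0'] stand (array([ 425. , -274.9,  -13.5]), np.float64(-28.6)) bar (array([ 440.3, -233.5,  -29.9]), np.float64(-27.6)) bar2 (array([ 415.8, -234. ,  -38.6]), np.float64(-20.5)) collar (array([ 4.305e+02, -2.400e+02,  2.000e-01]), np.float64(-17.1))
[ 435.7 -245.   120. ] [ 438.4 -224.5  130. ]
```

```bash
python3 - <<'E'
from h import *
for fs in(["t0"],["s0"],["t0","s0"]):
    print(fs,"stand",fit(fs,contour("rect",90,159),100,(425,-278,-13.5),(20,20,6)),
      "bar",fit(fs,contour("rect",56,14),142,(437,-240,-32),(14,14,15)),
      "collar",fit(fs,contour("d",20,99),110,(437,-240,0),(14,14,1)))
a=np.vstack([np.hstack([rect(f,436,-240,z,4) for f in("t0","s0")]) for z in(142,110)])
for x in(200,600):
  for y in(150,450): cv2.circle(a,(x,y),2,(0,0,255),-1)
cv2.imwrite("pics/m4.png",a)
E
```

```text
['t0'] stand (array([ 423.6, -276.6,  -13.3]), np.float64(-16.0)) bar (array([ 430.6, -244.7,  -30.6]), np.float64(-20.6)) collar (array([ 4.307e+02, -2.433e+02,  1.000e-01]), np.float64(-20.0))
['s0'] stand (array([ 423.3, -276.8,  -12.9]), np.float64(-14.8)) bar (array([ 431.1, -240.3,  -34. ]), np.float64(-18.2)) collar (array([ 434.9, -252.6,   -0.8]), np.float64(-8.2))
['t0', 's0'] stand (array([ 423.5, -276.6,  -13.2]), np.float64(-30.7)) bar (array([ 431.3, -243.5,  -28.7]), np.float64(-34.2)) collar (array([ 430.3, -243.5,    1. ]), np.float64(-23.0))
```

View pics/m4.png

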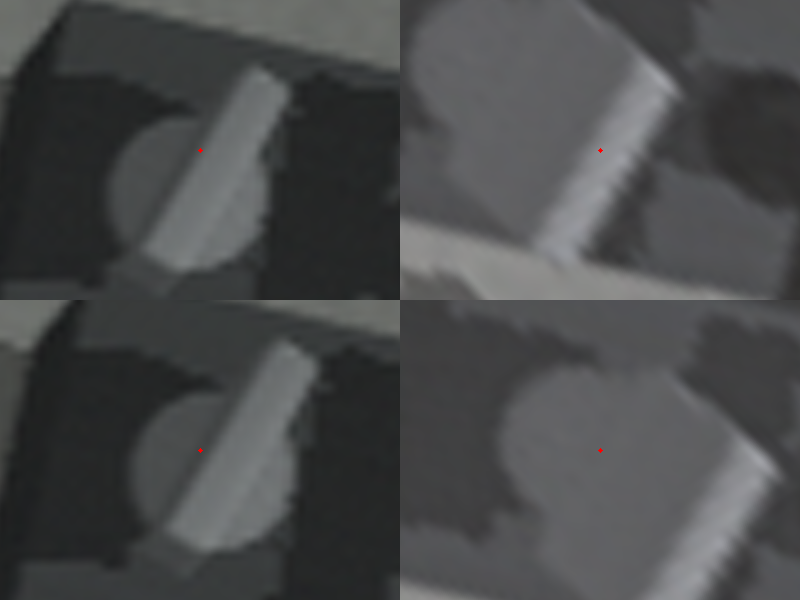

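Call:
servo_tool([
  [[-0.025, -0.0314, 0], [0, 0, 8], 0.05],
  [[-0.025, -0.0314, 0], [0, 0, 8], 0.05],
  [[-0.025, -0.0314, 0], [0, 0, 8], 0.05],
  [[-0.025, -0.0314, -0.005], [0, 0, 8], 0.05],
  [[-0.025, -0.0314, -0.008], [0, 0, 8], 0.05],
  [[-0.025, -0.0314, -0.01], [0, 0, 8], 0.05],
  [[-0.025, -0.0314, -0.01], [0, 0, 8], 0.05],
  [[-0.025, -0.0314, 0], [0, 0, 8], 0.05],
])

```text
time_s: 10.55
position: [430.5, -242.6, 198.6]
orientation: [-0.852, -3.024, 0.0]
ft_force: [-0.6, -0.1, -0.1]
finger_gap: 50.1
gripper_force: 0.0
```

Call:
servo_tool([
  [[0, 0, 0], [0, 0, 0], 0.05],
  [[0, 0, 0], [0, 0, 0], 0.05],
])

```text
time_s: 10.8
position: [432.3, -241.2, 199.0]
orientation: [0.86, 3.02, 0.001]
ft_force: [0.3, -0.2, -0.2]
finger_gap: 49.9
gripper_force: 0.0
```

Call:
servo_tool([
  [[-0.0008, -0.0008, -0.03], [0, 0, 0], 0.05],
  [[0, 0, -0.03], [0, 0, 0], 0.05],
  [[0, 0, -0.015], [0, 0, 0], 0.05],
  [[0, 0, -0.01], [0, 0, 0], 0.05],
  [[0, 0, 0], [0, 0, 0], 0.05],
])

```text
time_s: 11.42
position: [431.2, -241.4, 113.2]
orientation: [-0.857, -3.022, -0.001]
ft_force: [-1.3, 0.2, 0.6]
finger_gap: 49.9
gripper_force: 0.0
```

Call:
servo_tool([
  [[0, 0, 0], [0, 0, 0], 0.005],
  [[0, 0, 0], [0, 0, 0], 0.005],
  [[0, 0, 0], [0, 0, 0], 0.005],
  [[0, 0, 0], [0, 0, 0], 0.005],
  [[0, 0, 0], [0, 0, 0], 0.005],
])

```text
time_s: 12.05
position: [430.7, -242.6, 113.7]
orientation: [0.859, 3.022, -0.0]
ft_force: [-0.9, -0.0, 2.2]
finger_gap: 14.2
gripper_force: 30.0
```

Call:
servo_tool([
  [[0, 0, 0.01], [0, 0, 0], 0.005],
  [[0, 0, 0.02], [0, 0, 0], 0.005],
  [[0, 0, 0.03], [0, 0, 0], 0.005],
  [[0, 0, 0.03], [0, 0, 0], 0.005],
  [[0, 0, 0.03], [0, 0, 0], 0.005],
  [[0, 0, 0.03], [0, 0, 0], 0.005],
  [[0, 0, 0.025], [0, 0, 0], 0.005],
  [[0, 0, 0], [0, 0, 0], 0.005],
])

```text
time_s: 13.05
position: [431.6, -242.6, 290.1]
orientation: [0.857, 3.018, -0.001]
ft_force: [0.3, -0.1, -3.3]
finger_gap: 13.9
gripper_force: 30.0
```

```bash
python3 - <<'E'
from h import *
snap("scene","s3");p=arm.get_state()["position"];print(p,arm.get_state()["ft_force"])
s=cv2.imread("pics/s3.png")
print("tip",proj("s3",(p[0],p[1],p[2]-98)),"seat",proj("s3",(p[0],p[1],p[2]-13.5)))
print("hub rim", proj("s3",(631.3,9.9,170)))
u,v=proj("s3",(p[0],p[1],p[2]-55)).astype(int)
def cr(x,y,w,h): return cv2.resize(s[y-h//2:y+h//2,x-w//2:x+w//2],(400,400),interpolation=cv2.INTER_CUBIC)
x,y=proj("s3",(631,10,120)).astype(int)
cv2.imwrite("pics/m5.png",np.hstack([cr(u,v,100,100),cr(x,y,120,120)])); print(u,v,x,y)
for r in(24.5,11.5): print(fit(["s3"],contour("d",r,99),170,(631,10,0),(5,5,1)))
E
```

```text
[ 430.70257626 -242.11006993  288.66644967] [ 0.51120049 -0.52871659 -3.83327234]
tip [231.70031688 157.89124045] seat [227.15039889 128.93204222]
hub rim [257.80925769 279.82602434]
229 143 259 293
(array([ 6.307e+02,  9.300e+00, -5.000e-01]), np.float64(-19.2))
(array([632.7,   9.4,   0.8]), np.float64(-25.0))
```

View pics/m5.png

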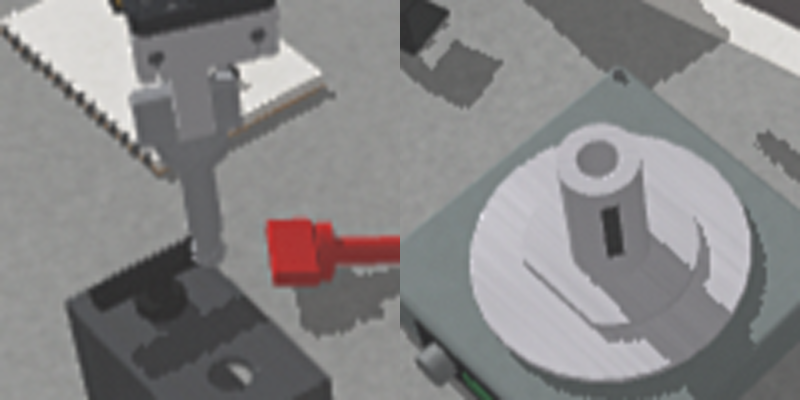

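Call:
servo_tool([
  [[0.025, 0.0314, 0], [0, 0, 5], 0.005],
  [[0.025, 0.0314, 0], [0, 0, 5], 0.005],
  [[0.025, 0.0314, 0], [0, 0, 5], 0.005],
  [[0.025, 0.0314, 0], [0, 0, 5], 0.005],
  [[0.025, 0.0314, 0], [0, 0, 5], 0.005],
  [[0.025, 0.0314, 0], [0, 0, 5], 0.005],
  [[0.025, 0.0314, 0], [0, 0, 5], 0.005],
  [[0.025, 0.0314, 0], [0, 0, 5], 0.005],
])

```text
time_s: 14.1
position: [630.3, 10.0, 286.2]
orientation: [0.231, -3.129, -0.0]
ft_force: [0.7, -1.3, -2.8]
finger_gap: 13.8
gripper_force: 30.0
```

Call:
servo_tool([
  [[0, 0, 0], [0, 0, 0], 0.005],
  [[0, 0, 0], [0, 0, 0], 0.005],
])

```text
time_s: 14.35
position: [629.5, 8.2, 286.6]
orientation: [0.225, -3.13, 0.001]
ft_force: [-0.5, -0.2, -2.4]
finger_gap: 13.6
gripper_force: 30.0
```

```bash
python3 - <<'E'
from h import *
snap("scene","s4");st=arm.get_state();p=st["position"];print(p,st["ft_force"],st["joints"].round(2),st["orientation"])
s=cv2.imread("pics/s4.png")
x,y=proj("s4",(631,10,205)).astype(int);print(x,y,"tip",proj("s4",(p[0],p[1],p[2]-98.3)))
c=cv2.resize(s[y-50:y+50,x-50:x+50],(600,600),interpolation=cv2.INTER_CUBIC)
for z in (p[2]-98.3,p[2]-60):
    q=(proj("s4",(p[0],p[1],z))-[x-50,y-50])*6; cv2.circle(c,tuple(q.astype(int).tolist()),3,(0,0,255),-1)
cv2.imwrite("pics/m6.png",c)
E
```

```text
[629.62711532   7.56011297 287.1352958 ] [-0.01314665 -0.05866207 -2.14090435] [-0.01  0.53 -0.07  1.46  0.04  1.15  1.62] [ 2.23895005e-01 -3.13068156e+00  1.52853771e-03]
256 269 tip [256.70866729 273.14945202]
```

View pics/m6.png

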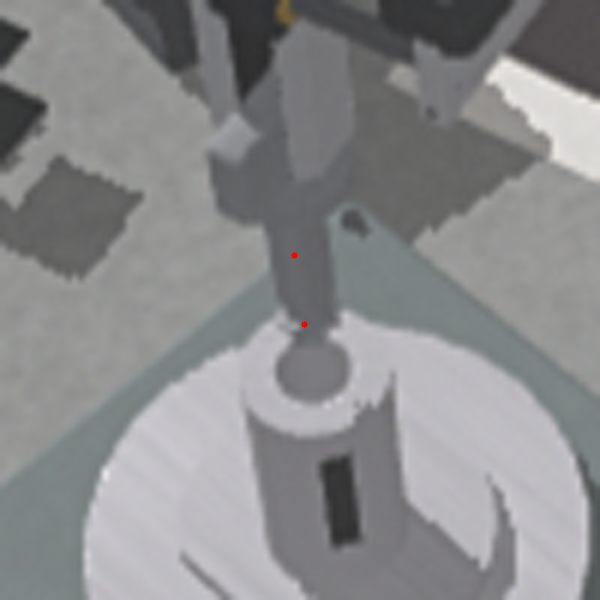

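Call:
servo_tool([
  [[0.0015, 0.0018, 0], [0, 0, 0], 0.005],
  [[0, 0, -0.01], [0, 0, 0], 0.005],
  [[0, 0, -0.008], [0, 0, 0], 0.005],
  [[0, 0, -0.004], [0, 0, 0], 0.005],
  [[0, 0, -0.003], [0, 0, 0], 0.005],
  [[0, 0, -0.003], [0, 0, 0], 0.005],
  [[0, 0, 0], [0, 0, 0], 0.005],
])

```text
time_s: 15.28
position: [632.0, 10.6, 260.2]
orientation: [0.226, -3.133, 0.0]
ft_force: [-0.4, -0.0, -3.3]
finger_gap: 13.7
gripper_force: 30.0
```

```bash
cat > avg.py <<'E'
from h import *
P=[]
for i in range(4):
    st=arm.get_state();P.append(np.r_[st["position"],st["ft_force"],st["moment"]]); arm.capture("scene")
o=st["orientation"];print(np.mean(P,0).round(2),np.degrees(2*np.arctan2(o[1],o[0]))-90,st["joints"][6])
E
python3 avg.py
```

```text
[ 6.3206e+02  1.0610e+01  2.6039e+02 -8.2000e-01 -7.2000e-01 -3.5500e+00
 -6.0000e-02  2.2000e-01  2.0000e-02] -261.7298050571088 1.61474206870308
```

Call:
servo_tool([
  [[-0.0006, -0.0008, 0], [0, 0, 0], 0.005],
  [[0, 0, -0.003], [0, 0, 0], 0.005],
  [[0, 0, -0.003], [0, 0, 0], 0.005],
  [[0, 0, -0.003], [0, 0, 0], 0.005],
  [[0, 0, -0.003], [0, 0, 0], 0.005],
  [[0, 0, 0], [0, 0, 0], 0.005],
])

```text
time_s: 16.23
position: [631.4, 9.9, 248.1]
orientation: [0.227, -3.133, -0.0]
ft_force: [0.5, 0.4, -2.5]
finger_gap: 13.6
gripper_force: 30.0
```

```bash
python3 avg.py
```

```text
[ 6.3162e+02  9.9300e+00  2.4837e+02 -2.6000e-01 -2.0000e-02 -2.7600e+00
  3.0000e-02  1.0000e-02 -3.0000e-02] 98.27356597067151 1.614789967282672
```

Thread is in the well with no side force. Continuing down.

Call:
servo_tool([
  [[0, 0, -0.006], [0, 0, 0], 0.005],
  [[0, 0, -0.006], [0, 0, 0], 0.005],
  [[0, 0, -0.006], [0, 0, 0], 0.005],
  [[0, 0, -0.006], [0, 0, 0], 0.005],
  [[0, 0, -0.006], [0, 0, 0], 0.005],
  [[0, 0, -0.006], [0, 0, 0], 0.005],
  [[0, 0, -0.005], [0, 0, 0], 0.005],
  [[0, 0, -0.003], [0, 0, 0], 0.005],
])

```text
time_s: 17.42
position: [631.5, 9.9, 204.1]
orientation: [0.227, -3.133, -0.0]
ft_force: [0.4, 0.2, -2.3]
finger_gap: 13.6
gripper_force: 30.0
```

Call:
servo_tool([
  [[0, 0, -0.002], [0, 0, 0], 0.005],
  [[0, 0, -0.002], [0, 0, 0], 0.005],
  [[0, 0, 0], [0, 0, 0], 0.005],
])

```text
time_s: 17.8
position: [631.6, 9.9, 200.4]
orientation: [0.227, -3.133, -0.0]
ft_force: [-1.5, 0.6, -3.5]
finger_gap: 13.8
gripper_force: 30.0
```

Call:
servo_tool([
  [[0, 0, -0.0015], [0, 0, 0], 0.005],
  [[0, 0, -0.0015], [0, 0, 0], 0.005],
  [[0, 0, -0.001], [0, 0, 0], 0.005],
  [[0, 0, 0], [0, 0, 0], 0.005],
])

```text
time_s: 18.3
position: [631.3, 9.8, 196.3]
orientation: [0.227, -3.133, 0.0]
ft_force: [-0.4, -0.2, -2.4]
finger_gap: 14.1
gripper_force: 30.0
```

Call:
servo_tool([
  [[0, 0, -0.001], [0, 0, 0], 0.005],
  [[0, 0, -0.001], [0, 0, 0], 0.005],
  [[0, 0, 0], [0, 0, 0], 0.005],
])

```text
time_s: 18.68
position: [631.4, 9.7, 194.6]
orientation: [0.226, -3.133, 0.001]
ft_force: [-3.2, -1.3, 0.4]
finger_gap: 13.9
gripper_force: 30.0
```

Call:
servo_tool([
  [[0, 0, -0.0005], [0, 0, -8], 0.005],
  [[0, 0, -0.0005], [0, 0, -8], 0.005],
  [[0, 0, -0.0005], [0, 0, -8], 0.005],
  [[0, 0, 0], [0, 0, 0], 0.005],
])

```text
time_s: 19.18
position: [631.2, 10.5, 193.9]
orientation: [-0.431, -3.111, -0.0]
ft_force: [-3.3, -0.3, 5.6]
finger_gap: 13.6
gripper_force: 30.0
```

```bash
python3 avg.py
```

```text
[ 6.3121e+02  1.0480e+01  1.9391e+02 -3.6600e+00  5.0000e-02  5.0900e+00
  2.0000e-02  1.2100e+00 -7.0000e-02] -285.7121347059641 1.26271318281346
```

Call:
servo_tool([
  [[-0.0008, -0.0004, 0], [0, 0, 0], 0.005],
  [[0, 0, 0], [0, 0, 6], 0.005],
  [[0, 0, 0], [0, 0, 0], 0.005],
])

```text
time_s: 19.75
position: [631.3, 10.1, 194.0]
orientation: [0.266, 3.129, 0.002]
ft_force: [-2.9, 0.4, 6.9]
finger_gap: 13.7
gripper_force: 30.0
```

```bash
python3 avg.py
```

```text
[ 6.3133e+02  1.0090e+01  1.9395e+02 -2.9100e+00  2.4000e-01  6.3400e+00
  2.2000e-01  8.5000e-01  2.0000e-02] 80.2247500130793 1.348803796419811
```

Call:
servo_tool([
  [[0, 0, 0], [0, 0, 6], 0.005],
  [[0, 0, 0], [0, 0, 0], 0.005],
])

```text
time_s: 20.2
position: [631.5, 9.4, 193.9]
orientation: [0.102, 3.138, 0.0]
ft_force: [-2.2, -1.3, 4.8]
finger_gap: 13.6
gripper_force: 30.0
```

```bash
python3 avg.py
```

```text
[ 6.3151e+02  9.3500e+00  1.9391e+02 -2.3700e+00 -8.8000e-01  5.1000e+00
 -8.0000e-02  7.1000e-01  5.0000e-02] 86.21149276484417 1.4352131604567215
```

Call:
servo_tool([
  [[-0.0012, 0, 0], [0, 0, 0], 0.005],
  [[0, 0, 0], [0, 0, 6], 0.005],
  [[0, 0, 0], [0, 0, 0], 0.005],
])

```text
time_s: 20.78
position: [630.9, 8.9, 193.6]
orientation: [-0.059, 3.138, -0.001]
ft_force: [0.8, -1.9, 3.2]
finger_gap: 13.8
gripper_force: 30.0
```

```bash
python3 avg.py
```

```text
[ 6.3084e+02  8.9400e+00  1.9351e+02  6.9000e-01 -1.2800e+00  3.4400e+00
 -4.5000e-01 -2.6000e-01  4.0000e-02] 92.15628333379837 1.5208777940918317
```

Call:
servo_tool([
  [[0, 0, 0], [0, 0, 7], 0.005],
  [[0, 0, 0], [0, 0, 7], 0.005],
  [[0, 0, 0], [0, 0, 0], 0.005],
])

```text
time_s: 21.35
position: [629.0, 9.3, 191.9]
orientation: [0.441, -3.109, -0.0]
ft_force: [1.0, -1.3, -3.8]
finger_gap: 13.6
gripper_force: 30.0
```

```bash
python3 avg.py
```

```text
[ 6.2897e+02  9.2700e+00  1.9197e+02  1.0800e+00 -1.3300e+00 -3.7200e+00
 -4.7000e-01 -2.9000e-01  3.0000e-02] -253.85535835482858 1.7224126218413107
```

Call:
servo_tool([
  [[0.001, -0.0004, -0.001], [0, 0, 0], 0.005],
  [[0, 0, -0.001], [0, 0, 0], 0.005],
  [[0, 0, 0], [0, 0, 0], 0.005],
])

```text
time_s: 21.92
position: [630.4, 9.2, 190.8]
orientation: [0.444, -3.109, -0.0]
ft_force: [-0.7, -0.8, -3.0]
finger_gap: 14.1
gripper_force: 30.0
```

```bash
python3 avg.py
```

```text
[ 6.3042e+02  9.2100e+00  1.9078e+02 -2.8000e-01 -7.6000e-01 -3.2800e+00
 -3.5000e-01  2.0000e-02  2.0000e-02] -253.72884855360388 1.7245871336110623
```

Call:
servo_tool([
  [[0, 0, -0.001], [0, 0, 0], 0.005],
  [[0, 0, -0.001], [0, 0, 0], 0.005],
  [[0, 0, 0], [0, 0, 0], 0.005],
])

```text
time_s: 22.5
position: [630.9, 9.2, 189.7]
orientation: [-0.445, 3.109, -0.0]
ft_force: [-1.4, -0.6, 4.0]
finger_gap: 13.8
gripper_force: 30.0
```

```bash
python3 avg.py
```

```text
[ 6.3088e+02  9.1700e+00  1.8969e+02 -1.4000e+00 -1.0700e+00  4.7000e+00
 -3.4000e-01  4.8000e-01  1.0000e-02] 106.27510766383074 1.7243465950821524
```

Call:
servo_tool([
  [[-0.0005, 0, -0.0005], [0, 0, -8], 0.005],
  [[0, 0, -0.0005], [0, 0, -8], 0.005],
  [[0, 0, 0], [0, 0, 0], 0.005],
])

```text
time_s: 23.08
position: [630.3, 9.2, 188.5]
orientation: [-0.008, 3.141, -0.0]
ft_force: [-2.0, -1.5, 6.0]
finger_gap: 13.3
gripper_force: 30.0
```

```bash
python3 avg.py
```

```text
[ 6.3027e+02  9.2000e+00  1.8844e+02 -2.0700e+00 -1.3200e+00  5.6200e+00
 -3.4000e-01  5.8000e-01 -4.0000e-02] 90.36468193670117 1.495276317410469
```

Call:
servo_tool([
  [[0, 0, -0.0005], [0, 0, -8], 0.005],
  [[0, 0, -0.0005], [0, 0, -8], 0.005],
  [[0, 0, 0], [0, 0, 0], 0.005],
])

```text
time_s: 23.65
position: [630.1, 9.4, 187.4]
orientation: [0.429, 3.112, 0.0]
ft_force: [-2.5, -1.0, 5.5]
finger_gap: 13.7
gripper_force: 30.0
```

```bash
python3 avg.py
```

```text
[ 6.3015e+02  9.3300e+00  1.8740e+02 -1.9100e+00 -1.1300e+00  5.5500e+00
 -2.9000e-01  6.8000e-01 -3.0000e-02] 74.36802271622275 1.2658836389814712
```

Call:
servo_tool([
  [[-0.0004, -0.0003, -0.0005], [0, 0, -8], 0.005],
  [[0, 0, -0.0005], [0, 0, -8], 0.005],
  [[0, 0, -0.0005], [0, 0, -8], 0.005],
  [[0, 0, -0.0005], [0, 0, -8], 0.005],
  [[0, 0, -0.0005], [0, 0, -8], 0.005],
  [[0, 0, 0], [0, 0, 0], 0.005],
])

```text
time_s: 24.6
position: [630.3, 9.4, 184.8]
orientation: [1.465, 2.778, 0.001]
ft_force: [-1.8, -0.3, 5.0]
finger_gap: 13.8
gripper_force: 30.0
```

```bash
python3 avg.py
```

```text
[ 6.3032e+02  9.3600e+00  1.8480e+02 -9.5000e-01  6.0000e-02  5.1400e+00
 -4.0000e-02  2.3000e-01 -7.0000e-02] 34.39717769385682 0.696607942697008
```

Call:
servo_tool([
  [[0, 0, -0.0005], [0, 0, -8], 0.005],
  [[0, 0, -0.0004], [0, 0, -6], 0.005],
  [[0, 0, 0], [0, 0, 0], 0.005],
])

```text
time_s: 25.18
position: [630.5, 9.3, 183.9]
orientation: [1.794, 2.578, 0.002]
ft_force: [-0.2, 0.8, 4.5]
finger_gap: 13.9
gripper_force: 30.0
```

```bash
python3 avg.py
```

```text
[ 6.3047e+02  9.3400e+00  1.8389e+02  7.0000e-02  7.0000e-01  4.6400e+00
  1.1000e-01  6.0000e-02 -6.0000e-02] 20.35730074631742 0.49769259487124934
```

Nearly seated; continuing in small steps until it stops turning.

Call:
servo_tool([
  [[0, 0, -0.0003], [0, 0, -5], 0.005],
  [[0, 0, -0.0003], [0, 0, -5], 0.005],
  [[0, 0, 0], [0, 0, 0], 0.005],
])

```text
time_s: 25.75
position: [631.0, 8.9, 183.8]
orientation: [2.011, 2.41, 0.003]
ft_force: [0.5, -0.3, 6.2]
finger_gap: 13.6
gripper_force: 30.0
```

```bash
python3 avg.py
```

```text
[ 6.3103e+02  8.8500e+00  1.8377e+02  6.2000e-01 -3.0000e-02  6.7800e+00
 -5.0000e-02  4.0000e-02 -4.0000e-02] 10.34334565187433 0.3562033065892819
```

Call:
servo_tool([
  [[0, 0, -0.0003], [0, 0, -5], 0.005],
  [[0, 0, -0.0003], [0, 0, -5], 0.005],
  [[0, 0, 0], [0, 0, 0], 0.005],
])

```text
time_s: 26.32
position: [631.4, 9.0, 183.8]
orientation: [2.213, 2.226, 0.004]
ft_force: [0.1, 0.5, 9.4]
finger_gap: 13.7
gripper_force: 30.0
```

```bash
python3 avg.py
```

```text
[ 6.3136e+02  9.0500e+00  1.8375e+02  5.8000e-01  2.2000e-01  1.0030e+01
  8.0000e-02  2.1000e-01 -1.0000e-02] 0.35434391879779525 0.2150480076824554
```

Call:
servo_tool([
  [[0, 0, 0], [0, 0, -8], 0.005],
  [[0, 0, 0], [0, 0, -8], 0.005],
  [[0, 0, 0], [0, 0, 0], 0.005],
])

```text
time_s: 26.9
position: [631.1, 8.8, 183.7]
orientation: [2.5, 1.899, 0.003]
ft_force: [-0.6, 0.3, 10.2]
finger_gap: 15.3
gripper_force: 32.2
```

```bash
python3 avg.py; python3 - <<'E'
from h import *
snap("scene","s5");s=cv2.imread("pics/s5.png");x,y=proj("s5",(631,9.5,175)).astype(int)
cv2.imwrite("pics/m7.png",cv2.resize(s[y-35:y+35,x-35:x+35],(600,600),interpolation=cv2.INTER_CUBIC))
E
```

```text
[ 6.3112e+02  8.8000e+00  1.8375e+02 -8.4000e-01  3.4000e-01  9.9000e+00
 -1.7000e-01  2.8000e-01  6.9000e-01] -15.493367062927277 -0.009563996229475923
```

View pics/m7.png

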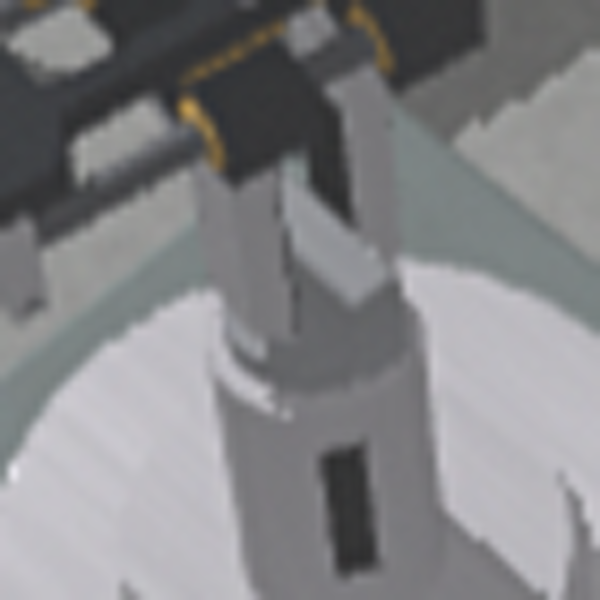

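The collar sits on the hub rim at (320,385) and torque has risen, so it's tight. I'll unload, let go and retreat upward.

Call:
servo_tool([
  [[0, 0, 0.001], [0, 0, 4], 0.005],
  [[0, 0, 0], [0, 0, 0], 0.05],
  [[0, 0, 0], [0, 0, 0], 0.05],
  [[0, 0, 0], [0, 0, 0], 0.05],
  [[0, 0, 0.005], [0, 0, 0], 0.05],
  [[0, 0, 0.02], [0, 0, 0], 0.05],
  [[0, 0, 0.04], [0, 0, 0], 0.05],
  [[0, 0, 0.04], [0, 0, 0], 0.05],
])

```text
time_s: 28.15
position: [629.5, 8.8, 289.6]
orientation: [-2.437, -1.983, 0.001]
ft_force: [0.5, -0.4, 0.4]
finger_gap: 50.2
gripper_force: 0.0
```

Call:
servo_tool([
  [[-0.03, 0.03, 0.01], [0, 0, 0], 0.05],
  [[-0.05, 0.03, 0], [0, 0, 0], 0.05],
  [[-0.05, 0.03, 0], [0, 0, 0], 0.05],
  [[-0.03, 0.03, 0], [0, 0, 0], 0.05],
  [[0, 0, 0], [0, 0, 0], 0.05],
])

```text
time_s: 28.78
position: [467.6, 131.6, 298.8]
orientation: [-2.43, -1.988, -0.001]
ft_force: [0.8, 0.5, -0.0]
finger_gap: 50.1
gripper_force: 0.0
```

```bash
python3 - <<'E'
from h import *
snap("scene","s6");s=cv2.imread("pics/s6.png");t=snap("top","t6");x,y=proj("s6",(631,9.5,165)).astype(int)
a=cv2.resize(s[y-45:y+45,x-45:x+45],(450,450),interpolation=cv2.INTER_CUBIC)
cv2.imwrite("pics/m8.png",np.hstack([a,cv2.resize(t[100:400,100:550],(350,450))[:, :]]))
print(arm.get_state()["ft_force"],arm.get_state()["finger_gap"])
print("collar z180",fit(["s6"],contour("d",20,99),180,(631,9.5,0),(4,4,1)))
E
```

```text
[0.23962609 0.63874975 0.36898927] 50.09885992245656
collar z180 (array([634.5,  13.5,  -0. ]), np.float64(-13.4))
```

View pics/m8.png

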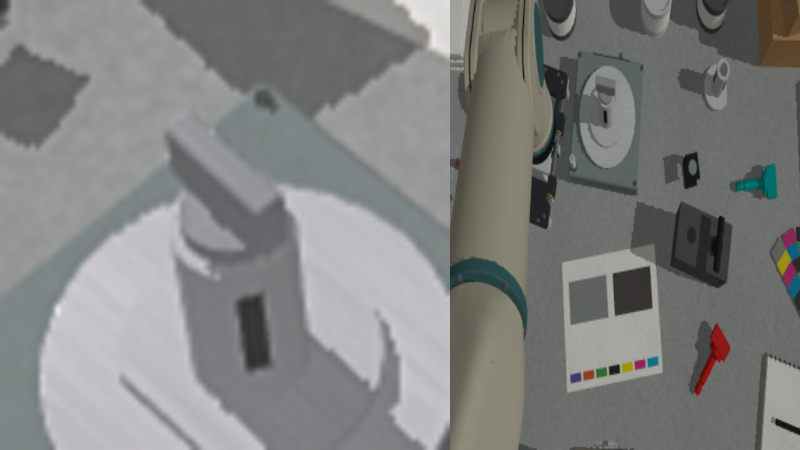

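The hub is home on the platter, the screw's collar is flush on its rim (around (215,240)), and everything else is undisturbed. Handing in.

```bash
python3 -c "
from station import arm
print(arm.sign_off())"
```

```text
the job is handed in; nothing more can be done
None
```

The wider hub is fully home on the platter with its cut side matching the spindle's flat; the clamp screw is screwed in until its collar sits flush on the hub, the gripper has let go, and the job is handed in at about 29 s of the 72 s allowed.

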